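# Complete the fitting kit for the understairs cupboard

## Task

Complete the hardware kit for the understairs cupboard: put the bracket, the cover, the knob and the hinge one after another each into its own tray, the one with its picture on the floor, set down the same way up as it is now and in the middle of the tray (any way round). The kit already has its shaft, so leave that one where it is, and leave the spare shaft lying on the counter untouched.

Things in the scene. Friction and masses are not known exactly. Their poses are not given: they have to be found in the camera images.
- bracket: grey steel corner bracket, loose, standing on its foot: foot 52 (x) x 30 (y) x 6 mm; upright plate 6 mm thick, 30 mm wide (y), 45 mm high at its +x end, centred at x = +23 mm; between them a stepped rib 6 mm thick (y), 36 mm high at the upright, lower towards the middle. Grip across the 30 mm width of the upright. 55 to 110 g. Origin: centre of the foot's underside; z up
- cover: round cable-hole cover, loose: red disc of diameter 50 mm, 6 mm thick, with an upright white grip stud of diameter 24 mm on its centre that reaches 25 mm above the underside. About 40 g. Origin: centre of the underside; z up
- knob: blue drawer knob, loose, standing on its narrow brass foot: foot of diameter 24 mm, 12 mm high, blue head of diameter 32 mm above it, from 12 to 32 mm height. About 60 g. Origin: centre of the underside; z up
- hinge: brass cupboard hinge, loose, lying flat: round cup of diameter 35 mm, 14 mm high, centred at x = -13.5 mm, and a straight arm 16 mm wide (y), 20 mm high, sticking out along +x to x = +31 mm; 62 mm long in all. Grip across the arm at x = +19 mm. 55 to 110 g. Origin: middle of the whole length, on the underside; z up
- spare_shaft: spare copper-coloured square shaft lying loose among the parts on the counter: 10 x 66 x 10 mm, long along its y. A duplicate of the one already in the kit, not needed. Origin: centre of its underside
- kit_shaft: copper-coloured square shaft, 10 x 66 x 10 mm, long along its y, loose, already lying in the middle of its own kit tray (the fifth tray, of the same make as the other four: white, 94 mm square). Origin: centre of its underside
- tray_bracket: kit tray for the bracket: white, 94 mm square, 88 mm inside, walls 9 mm high, floor 4 mm thick; fixed. On its floor is a flat picture of the bracket: a grey L of about 50 x 44 mm. Origin: centre of its underside (counter level); z up, x and y along its sides
- tray_cover: kit tray for the cover: white, 94 mm square, 88 mm inside, walls 9 mm high, floor 4 mm thick; fixed. On its floor is a flat picture of the cover: a red disc of 50 mm with a white centre of 24 mm. Origin: centre of its underside (counter level); z up, x and y along its sides
- tray_knob: kit tray for the knob: white, 94 mm square, 88 mm inside, walls 9 mm high, floor 4 mm thick; fixed. On its floor is a flat picture of the knob: a plain blue disc of 32 mm. Origin: centre of its underside (counter level); z up, x and y along its sides
- tray_hinge: kit tray for the hinge: white, 94 mm square, 88 mm inside, walls 9 mm high, floor 4 mm thick; fixed. On its floor is a flat picture of the hinge: a brass-coloured disc of 35 mm with a bar 16 mm wide, 62 mm over all. Origin: centre of its underside (counter level); z up, x and y along its sides
Things that resemble listed ones, but are neither listed nor needed, are in the scene too. Several things have the shape of the cover; the one meant has the colours described above. What is shaped like the tray_cover but pink is not meant.

How it is judged:
At the end, for the whole second after the job is handed in: Bracket, cover, knob and hinge each rest upright (within 0.15 rad) on the floor of their own tray, origin within 15 mm of the tray's centre seen from above and less than 9 mm above the tray's underside, released and still; both shafts lie within 20 mm of where they were at the start (horizontal distance between bracket and tray_bracket below 0.015 m and z of bracket in the frame of tray_bracket below 0.009 m and angle between each of bracket, cover, knob, hinge's own z axis and vertical below 0.15 rad and linear speed of each of bracket, cover, knob, hinge below 0.02 m/s and horizontal distance between cover and tray_cover below 0.015 m and z of cover in the frame of tray_cover below 0.009 m and horizontal distance between knob and tray_knob below 0.015 m and z of knob in the frame of tray_knob below 0.009 m and horizontal distance between hinge and tray_hinge below 0.015 m and z of hinge in the frame of tray_hinge below 0.009 m and distance of each of kit_shaft, spare_shaft from where it was at the start of the episode below 0.02 m); the robot touches nothing.
It fails at once if the shaft already in the kit is pushed or taken away (moved over 20 mm) (distance of kit_shaft from where it was at the start of the episode above 0.02 m).
It fails at once if the spare shaft is pushed or taken away (moved over 20 mm) (distance of spare_shaft from where it was at the start of the episode above 0.02 m).
It also fails if it takes over 104 s, if anything falls off the work surface, if the arm or the gripper's body presses on something with over 40 N, if the wrist force passes 120 N, or if a joint passes its speed limit or range.

## Robot

A 7-joint arm with a two-finger parallel gripper is mounted at the origin on the work surface. World frame = base frame: x ahead of the robot, y to its left, z up, the work surface at z = 0. Lengths are in m, angles in rad, forces in N, time in s.
With the tool pointing down it reaches from about 0.4 to 0.875 m from the base axis. Payload 6.5 kg.
Tool frame: the origin (TCP) lies midway between the tips of the shut fingers; the grasp point (between the pads) lies 19 mm behind it; z points along the fingers, y is the line along which they close (so a half turn about z gives the same grasp; the last joint's range is limited). The gripper opens to 85 mm and grips with 20 to 120 N. Pads are 22 mm wide; open, the fingers measure 114 mm over their backs; the gripper's body (76 mm by 85 mm) begins 54 mm behind the grasp point. The pads swing forward as they close: fully open they stand 13 mm farther back than shut.
Start: joints at [-1.278, 0.536, -0.004, 1.538, 0.003, 1.067, -0.071], TCP at [0.228, 0.609, 0.231] pointing down, gripper open.
Joint ranges: [-2.7, 2.7], [-0.37, 2.16], [-1.27, 1.26], [0.24, 2.4], [-1.31, 4.45], [0.19, 1.91], [-2.76, 2.76]. Speed limits (rad/s): [2.39, 2.39, 3.14, 3.14, 3.14, 3.14, 3.14].

## Interface

Orientations are given as a 3x3 rotation matrix whose columns are the frame's x, y, z axes.
In Python, from station import robot, imaging, workorder gives the robot as it stands. The module is installed in compiled form; this text tells all that it offers.
- The arm moves only by the tool step_arm, never from a script. Its arguments are lists of equal length, an entry for each row: "delta_pos": the shift along the tool's x, y, z in mm, a list of three; "rotation": the turn, a rotation vector about the tool's x, y, z in rad, a list of three; "fingers": the opening, from 0 (shut) to 1 (fully open). A call has 1 to 20 rows; each row is the pose to reach, as a shift and turn from the pose commanded when the call began, along the tool's axes at that moment; what a row does not reach only later rows make up. A row lasts 1/12 s, in which the tool goes at most 41.7 mm and 7.16 degrees, less where a joint would pass 70% of its speed; a pose out of reach is approached as far as the arm can. A call with a gripper value outside its range is refused whole. The fingers move at their own pace and stop on an object; "grip_force" is the grip in N (left out, the last holds). Time passes only in rows, so rows that repeat a pose let the fingers close. It gives the time, the measured TCP pose, the force, the opening and the grip force at its end, in the units of the state.
- robot.observe(): the state, without advancing time (a new reading comes with each control period).
- imaging.grab_frame(name): name is "scene" or "top" or "wrist"; returns a dict with "image" (480x640x3 uint8, blue, green, red), "z_map" (480x640 float32, m along the optical axis (not along the pixel's ray), 0 where there is no reading), "fx", "fy", "cx", "cy" (pixels), "R" (3x3) and "t" (3): a world point X has camera coordinates R X + t; the wrist camera has in their place "hand_eye" (4x4, takes a point from camera to tool coordinates, whose origin is the TCP and whose axes are the flange's). Camera axes: x right, y down, z forward; pixel columns grow to the right and rows downward; lengths in m; the calibration is good to about 2 mm. A picture is of the moment at which its call begins: read the wrist's pose just before it.
- workorder.job_done(): hands the job in; it is judged then, once.
The state is a dict: "time_s": time; "joints": joint angles; "qvel": joint speeds; "effort": joint torques, N m; "position": TCP position; "tool_rot": TCP orientation; "force": force on the tool from outside, world axes, zero at the start; "ft_torque": the same for the moment, N m; "opening": finger opening in m; "gripper_force": force on a finger pad.
Only numpy, scipy, OpenCV 4.12 (cv2) and the standard library are available. Lean on these libraries where they do the work, as an engineer would, in place of code of your own. Each camera call takes 0.05 s, during which the arm holds its last target. There are 200 camera calls.

## Working session

There is one attempt and no reset: what is moved stays moved. The work goes in short steps, Python scripts to look and compute and a tool call to move; the robot and the scene stay as the last step left them, time stands still between calls to the robot, and variables do not carry over. Pictures are saved under pics/ and viewed, at most 14 in all, crops included, and the job is handed in when it is done.

Besides the shell and the picture viewer there is one more tool, called after "Request:" in YAML: its name, and indented under it one key for each argument. step_arm: Moves the arm, as the interface text tells. Its arguments: {"type":"object","properties":{"delta_pos":{"type":"array","items":{"type":"array","items":{"type":"number"}}},"rotation":{"type":"array","items":{"type":"array","items":{"type":"number"}}},"fingers":{"type":"array","items":{"type":"number"}},"grip_force":{"type":"number"}},"required":["delta_pos","rotation","fingers"]}

```bash
mkdir -p pics; cat > h.py <<'E'
import numpy as np, cv2
from station import robot, imaging, workorder
def pts(f):
    z=f["z_map"]; v,u=np.mgrid[0:480,0:640]
    P=np.stack([(u-f["cx"])/f["fx"]*z,(v-f["cy"])/f["fy"]*z,z],-1)
    return (P-f["t"])@f["R"]   # R^T(P-t)
E
python3 - <<'E'
from h import *
s=robot.observe(); print(s["time_s"],s["position"],np.round(s["tool_rot"],3).tolist(),s["opening"])
for n in("top","scene"):
    f=imaging.grab_frame(n); cv2.imwrite(f"pics/{n}0.png",f["image"]); np.savez(f"{n}0.npz",**f)
    print(n,f["fx"],f["cx"],f["cy"],np.round(f["R"],3).tolist(),f["t"])
E
```

```text
0.0 [0.22803094 0.60799194 0.23039031] [[-0.936, 0.351, -0.001], [0.351, 0.936, -0.002], [-0.0, -0.002, -1.0]] 0.08575245940124762
top 575.9025904994971 313.7150033770993 239.56339745232887 [[-0.008, -1.0, -0.002], [-0.973, 0.009, -0.233], [0.233, 0.0, -0.973]] [0.00468995 0.52352338 1.14608941]
scene 453.859426206094 322.0251350775631 238.2807950887243 [[0.862, 0.506, 0.02], [0.302, -0.481, -0.823], [-0.407, 0.715, -0.568]] [-0.44517903 -0.12652979  1.14626408]
```

View pics/top0.png

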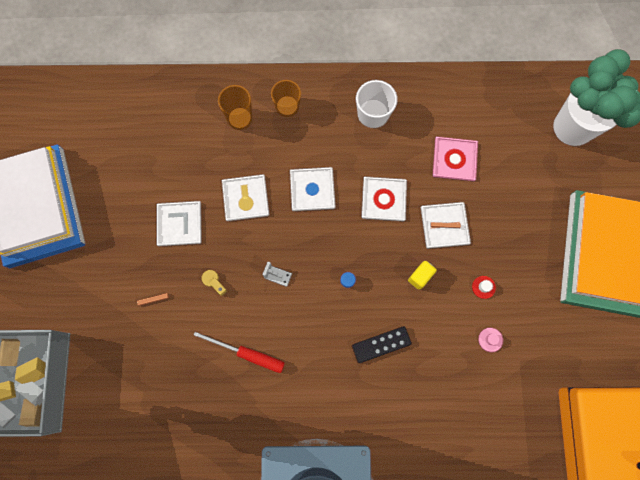

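View pics/scene0.png

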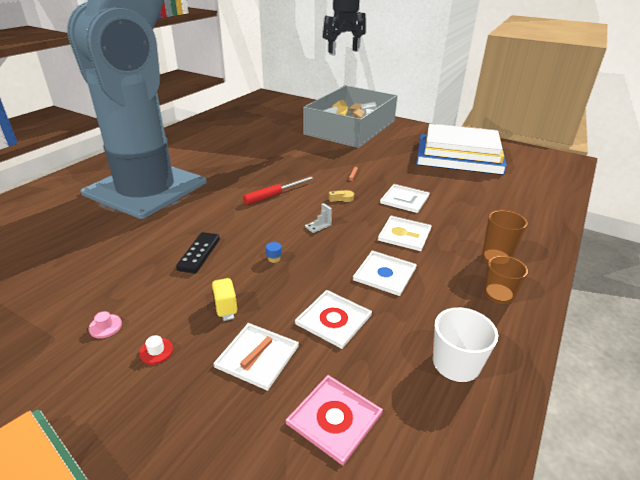

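The top view is up = +x, left = +y. Trays: bracket (179,223), hinge (246,198), knob (313,189), cover (384,199), shaft (446,226), with the pink decoy at (455,159). Parts: hinge (214,282), bracket (278,274), knob (348,280), red/white cover (484,287). The spare shaft is at (152,299).

```bash
python3 - <<'E'
from h import *
f=dict(np.load("top0.npz")); P=pts(f); Z=P[...,2]; img=f["image"]
print("table z",[np.round(np.median(Z[a:a+15,b:b+15]),4) for a,b in((310,300),(240,320),(240,520),(330,140))])
H=cv2.cvtColor(img,cv2.COLOR_BGR2HSV)
def ray(u,v,h):
    d=f["R"].T@np.array([(u-f["cx"])/f["fx"],(v-f["cy"])/f["fy"],1]); c=-f["R"].T@f["t"]
    return c+d*(h-c[2])/d[2]
m=((Z>0.004)&(Z<0.08)).astype(np.uint8)
for n,(u,v) in dict(hinge=(214,282),bracket=(278,274),knob=(348,280),cover=(484,287),spare=(152,299),yellow=(423,275),pink=(490,340)).items():
    w=np.zeros_like(m); w[v-22:v+22,u-24:u+24]=1; mm=(m&w)>0
    q=P[mm]; 
    r=cv2.minAreaRect((q[:,:2]*1000).astype(np.float32)); print(n,len(q),np.round(r[0],1),np.round(r[1],1),round(r[2],1),"zmax",np.round(np.percentile(q[:,2],[50,98]),4))
# trays: white threshold
for n,(u,v) in dict(bracket=(179,223),hinge=(246,198),knob=(313,189),cover=(384,199),shaft=(446,226)).items():
    w=np.zeros_like(m); w[v-32:v+32,u-32:u+32]=1
    mm=(w>0)&(H[...,1]<60)&(H[...,2]>150)
    vv,uu=np.nonzero(mm); q=np.array([ray(a,b,.009) for a,b in zip(uu,vv)])*1000
    r=cv2.minAreaRect(q[:,:2].astype(np.float32)); print("tray",n,np.round(r[0],1),np.round(r[1],1),round(r[2],1))
big=lambda a,b,c,d,s:cv2.resize(img[b:d,a:c],None,fx=s,fy=s,interpolation=cv2.INTER_CUBIC)
cv2.imwrite("pics/crop1.png",np.vstack([np.hstack([big(u-24,v-18,u+26,v+18,8) for u,v in p]) for p in (((214,282),(278,274)),((348,280),(484,287)))]))
E
```

```text
table z [np.float64(0.0006), np.float64(0.0012), np.float64(0.0011), np.float64(0.0006)]
hinge 462 [446.3 217.4] [101.8  94.6] 89.8 zmax [0.0141 0.0244]
bracket 505 [462.7  79.7] [102.8  94.7] 89.8 zmax [0.0069 0.0472]
knob 368 [448.4 -72.4] [101.6  95.4] 88.5 zmax [0.0167 0.0362]
cover 538 [ 431.3 -364.9] [103.7  94.3] 87.8 zmax [0.0074 0.0294]
spare 316 [410.6 349.9] [ 94.9 101.6] 3.2 zmax [0.0069 0.0148]
yellow 617 [ 457.5 -235.1] [103.8  95.7] 88.5 zmax [0.0429 0.0493]
pink 576 [ 317.5 -369.1] [101.9  89.7] 89.4 zmax [0.007  0.0288]
tray bracket [577.2 298.1] [96.7 95.6] 3.0
tray hinge [635.5 153.3] [97.  96.7] 7.0
tray knob [654.3   3.2] [97.2 96.7] 2.9
tray cover [ 629.9 -157.1] [96.9 97.2] 85.7
tray shaft [ 568.  -289.4] [96.6 98. ] 4.8
```

View pics/crop1.png

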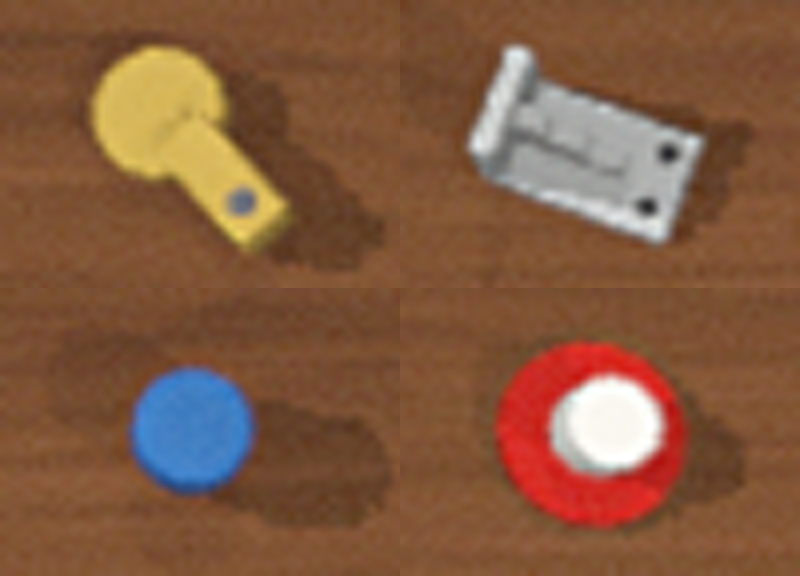

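Crop readings (8x): hinge cup centre (158,110), arm end (266,225). Bracket upright top runs (518,50)–(482,150) and foot end corners are (703,140) and (665,240). Knob top centre is (192,428). Cover disc centre is (592,434), stud top (613,424).

```bash
cat >> h.py <<'E'
def plan(x,y,z,yaw=None):
    "tool-frame delta (mm) and rot about tool z to TCP target (mm), yaw = direction of closing axis (deg, mod 180)"
    s=robot.observe(); R=np.array(s["tool_rot"]); d=R.T@(np.array([x,y,z])-np.array(s["position"])*1000)
    out=[np.round(d,1).tolist(), "dist",round(float(np.linalg.norm(d)))]
    # level the tool + set yaw
    c=np.degrees(np.arctan2(R[1,1],R[0,1])); 
    if yaw is None: yaw=c
    best=None
    k=(yaw-c+90)%180-90; a=np.radians(c+k)
    Y=np.array([np.cos(a),np.sin(a),0]); T=np.stack([np.cross(Y,[0,0,-1]),Y,[0,0,-1]],1)
    from scipy.spatial.transform import Rotation as Ro
    print("plan",*out,"rot",np.round(Ro.from_matrix(R.T@T).as_rotvec(),3).tolist(),"t",round(s["time_s"],2),"pos",np.round(np.array(s["position"])*1000,1),"op",round(s["opening"]*1000,1),"j7",round(s["joints"][6],2))
E
python3 - <<'E'
from h import *
f=dict(np.load("top0.npz"))
def ray(u,v,h):
    d=f["R"].T@np.array([(u-f["cx"])/f["fx"],(v-f["cy"])/f["fy"],1]); c=-f["R"].T@f["t"]
    return ((c+d*(h-c[2])/d[2])*1000)[:2]
cr=lambda x,y,ou,ov,h: ray(ou+(x+.5)/8-.5,ov+(y+.5)/8-.5,h)
cup=cr(158,110,190,264,.014); end=cr(266,225,190,264,.02)
d=end-cup; L=np.linalg.norm(d); d/=L; print("hinge cup",cup,"end",end,L,"(44.5)","ang",np.degrees(np.arctan2(d[1],d[0])),"origin",cup+13.5*d,"grip",cup+32.5*d)
a=cr(118,50,254,256,.045);b=cr(82,150,254,256,.045); p=cr(303,140,254,256,.006);q=cr(265,240,254,256,.006)
u=(a+b)/2;g=(p+q)/2;d=u-g;L=np.linalg.norm(d);d/=L
print("bracket widths",np.linalg.norm(a-b),np.linalg.norm(p-q),"L",L,"(49)","ang",np.degrees(np.arctan2(d[1],d[0])),"ang y",np.degrees(np.arctan2(*(a-b)[::-1])),np.degrees(np.arctan2(*(p-q)[::-1])),"origin",g+26*d,"grip18",g+44*d)
print("knob",cr(192,140,324,262,.032))
print("cover",cr(192,146,460,269,.006),cr(213,136,460,269,.025))
# pictures in trays
H=cv2.cvtColor(f["image"],cv2.COLOR_BGR2HSV)
for n,(U,V) in dict(knob=(313,189),cover=(384,199),hinge=(246,198)).items():
    w=np.zeros((480,640),bool); w[V-18:V+18,U-18:U+18]=1
    vv,uu=np.nonzero(w&(H[...,1]>100)); print(n,ray((uu.min()+uu.max())/2,(vv.min()+vv.max())/2,.004))
E
```

```text
hinge cup [453.53464195 225.29197868] end [421.29030951 194.42006308] 44.64047655940856 (44.5) ang -136.24565869068132 origin [443.78343583 215.95581355] grip [430.05951612 202.81602559]
bracket widths 28.16449345874279 29.09422588545878 L 49.96076069672443 (49) ang 69.11475127714995 ang y -19.009575831591356 -20.574590245758 origin [458.32366832  78.46625549] grip18 [464.74062276  95.28358868]
knob [444.1056036  -70.71782418]
cover [ 429.00407041 -364.62406792] [ 428.7488685  -364.76599132]
knob [655.40879607   3.02990093]
cover [ 630.42215034 -157.90812667]
hinge [635.59894508 152.15499229]
```

```bash
python3 -c "
from h import *
plan(430,203,160,133.8)"
```

```text
plan [-331.3, -308.3, 71.0] dist 458 rot [-0.001, -0.001, -1.123] t 0.1 pos [228.1 608.1 230.5] op 85.3 j7 -0.07
```

Request:
step_arm:
  delta_pos:
    - [-331, -308, 71]
    - [-331, -308, 71]
    - [-331, -308, 71]
    - [-331, -308, 71]
    - [-331, -308, 71]
    - [-331, -308, 71]
    - [-331, -308, 71]
    - [-331, -308, 71]
    - [-331, -308, 71]
    - [-331, -308, 71]
    - [-331, -308, 71]
    - [-331, -308, 71]
    - [-331, -308, 71]
    - [-331, -308, 71]
    - [-331, -308, 71]
    - [-331, -308, 71]
  rotation:
    - [0, 0, -1.123]
    - [0, 0, -1.123]
    - [0, 0, -1.123]
    - [0, 0, -1.123]
    - [0, 0, -1.123]
    - [0, 0, -1.123]
    - [0, 0, -1.123]
    - [0, 0, -1.123]
    - [0, 0, -1.123]
    - [0, 0, -1.123]
    - [0, 0, -1.123]
    - [0, 0, -1.123]
    - [0, 0, -1.123]
    - [0, 0, -1.123]
    - [0, 0, -1.123]
    - [0, 0, -1.123]
  fingers: [0.6, 0.6, 0.6, 0.6, 0.6, 0.6, 0.6, 0.6, 0.6, 0.6, 0.6, 0.6, 0.6, 0.6, 0.6, 0.6]
  grip_force: 50

```text
time_s: 1.43
position: [0.4294, 0.2058, 0.1605]
tool_rot: [[-0.72, -0.694, 0.0], [-0.694, 0.72, 0.001], [-0.001, 0.001, -1.0]]
force: [-0.0, -0.5, -0.1]
opening: 0.0511
gripper_force: 0.0
```

```bash
python3 - <<'E'
from h import *
plan(430,203,4,133.8)
f=imaging.grab_frame("wrist"); np.savez("w1.npz",**f)
im=f["image"].copy(); T=f["hand_eye"]; Ti=np.linalg.inv(T)
def pr(p):
    c=Ti@np.append(np.array(p)/1000,1); return int(f["fx"]*c[0]/c[2]+f["cx"]),int(f["fy"]*c[1]/c[2]+f["cy"])
for y in (-8,8): cv2.circle(im,pr([0,y,136]),4,(255,0,255),2)   # arm sides at z=20 (TCP z=160)
cv2.imwrite("pics/w1.png",im); print(np.round(T,3))
E
```

```text
plan [1.6, -2.5, 156.5] dist 156 rot [0.001, 0.001, 0.003] t 1.43 pos [429.4 205.8 160.5] op 51.1 j7 1.73
[[-0.    -0.965 -0.261  0.066]
 [ 1.    -0.    -0.    -0.001]
 [ 0.    -0.261  0.965 -0.143]
 [ 0.     0.     0.     1.   ]]
```

View pics/w1.png

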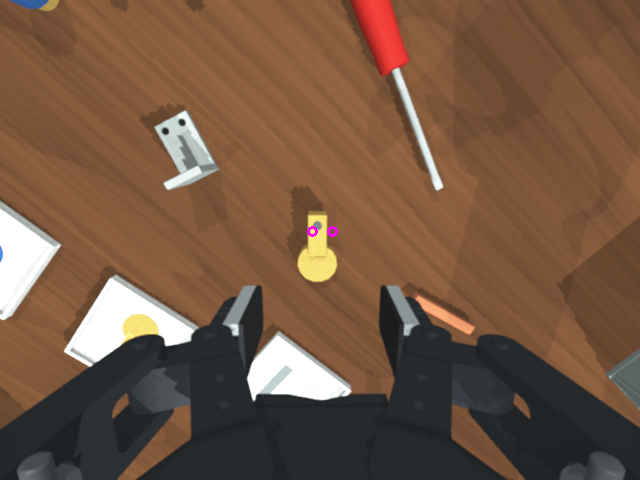

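Wrist view: the hinge arm (317,231) is centred between the markers (312–332) within about 4 mm and aligned with the jaws. The spare shaft (440,315) is clear of the fingers.

Request:
step_arm:
  delta_pos:
    - [0, -1, 40]
    - [0, -1, 80]
    - [0, -1, 115]
    - [0, -1, 140]
    - [0, -1, 150]
    - [0, -1, 156]
    - [0, -1, 156]
    - [0, -1, 156]
    - [0, -1, 156]
    - [0, -1, 156]
    - [0, -1, 156]
    - [0, -1, 156]
    - [0, -1, 156]
    - [0, -1, 156]
  rotation:
    - [0, 0, 0]
    - [0, 0, 0]
    - [0, 0, 0]
    - [0, 0, 0]
    - [0, 0, 0]
    - [0, 0, 0]
    - [0, 0, 0]
    - [0, 0, 0]
    - [0, 0, 0]
    - [0, 0, 0]
    - [0, 0, 0]
    - [0, 0, 0]
    - [0, 0, 0]
    - [0, 0, 0]
  fingers: [0.6, 0.6, 0.6, 0.6, 0.6, 0.6, 0.6, 0, 0, 0, 0, 0, 0, 0]
  grip_force: 50

```text
time_s: 2.65
position: [0.4318, 0.2038, 0.0058]
tool_rot: [[-0.722, -0.692, 0.002], [-0.692, 0.722, 0.001], [-0.003, -0.001, -1.0]]
force: [-1.9, -0.1, 6.8]
opening: 0.0143
gripper_force: 49.1
```

```bash
python3 -c "
from h import *
plan(622,140,120)
plan(622,140,9)"
```

```text
plan [-93.5, -177.8, -113.8] dist 231 rot [-0.001, 0.003, 0.0] t 2.65 pos [431.8 203.8   5.8] op 14.3 j7 1.68
plan [-93.2, -177.7, -2.8] dist 201 rot [-0.001, 0.003, 0.0] t 2.65 pos [431.8 203.8   5.8] op 14.3 j7 1.68
```

Request:
step_arm:
  delta_pos:
    - [0, 0, -20]
    - [0, 0, -50]
    - [0, 0, -90]
    - [-20, -35, -115]
    - [-40, -70, -115]
    - [-56, -105, -115]
    - [-75, -140, -115]
    - [-94, -177, -115]
    - [-94, -177, -115]
    - [-94, -177, -115]
    - [-94, -177, -115]
    - [-94, -177, -115]
  rotation:
    - [0, 0, 0]
    - [0, 0, 0]
    - [0, 0, 0]
    - [0, 0, 0]
    - [0, 0, 0]
    - [0, 0, 0]
    - [0, 0, 0]
    - [0, 0, 0]
    - [0, 0, 0]
    - [0, 0, 0]
    - [0, 0, 0]
    - [0, 0, 0]
  fingers: [0, 0, 0, 0, 0, 0, 0, 0, 0, 0, 0, 0]

```text
time_s: 3.65
position: [0.6196, 0.1416, 0.1195]
tool_rot: [[-0.721, -0.693, -0.001], [-0.693, 0.721, 0.001], [0.0, 0.001, -1.0]]
force: [-0.9, -0.3, -0.7]
opening: 0.0144
gripper_force: 49.2
```

```bash
python3 - <<'E'
from h import *
plan(623,141,10.5)
f=imaging.grab_frame("wrist"); cv2.imwrite("pics/w2.png",f["image"])
E
```

```text
plan [-2.1, -2.9, 109.0] dist 109 rot [0.001, -0.0, 0.0] t 3.65 pos [619.6 141.6 119.5] op 14.4 j7 1.98
```

View pics/w2.png

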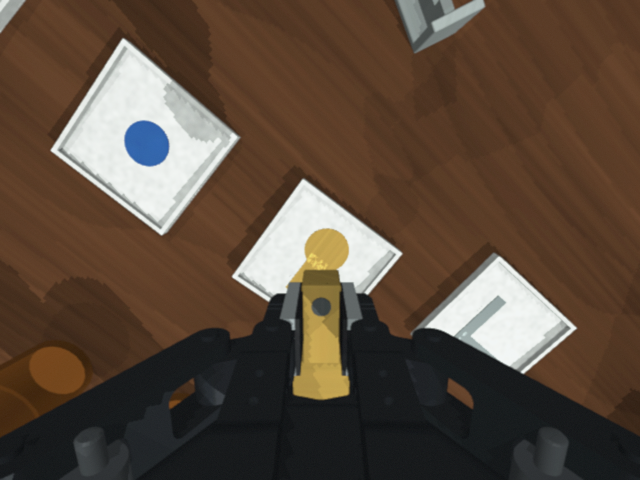

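The hinge is held straight between the pads (321,307), over its tray. Now lowering and releasing.

Request:
step_arm:
  delta_pos:
    - [-2, -2, 40]
    - [-2, -2, 75]
    - [-2, -2, 98]
    - [-2, -2, 105]
    - [-2, -2, 109]
    - [-2, -2, 109]
    - [-2, -2, 109]
    - [-2, -2, 109]
    - [-2, -2, 109]
    - [-2, -2, 109]
    - [-2, -2, 109]
    - [-2, -2, 90]
    - [-2, -2, 55]
    - [-2, -2, 15]
    - [-2, -2, 5]
  rotation:
    - [0, 0, 0]
    - [0, 0, 0]
    - [0, 0, 0]
    - [0, 0, 0]
    - [0, 0, 0]
    - [0, 0, 0]
    - [0, 0, 0]
    - [0, 0, 0]
    - [0, 0, 0]
    - [0, 0, 0]
    - [0, 0, 0]
    - [0, 0, 0]
    - [0, 0, 0]
    - [0, 0, 0]
    - [0, 0, 0]
  fingers: [0, 0, 0, 0, 0, 0, 0, 0.4, 0.4, 0.4, 0.4, 0.4, 0.4, 0.5, 0.6]

```text
time_s: 4.95
position: [0.6275, 0.1414, 0.1205]
tool_rot: [[-0.722, -0.692, 0.009], [-0.692, 0.722, 0.002], [-0.008, -0.004, -1.0]]
force: [1.6, -0.0, 1.2]
opening: 0.0509
gripper_force: 0.0
```

```bash
python3 -c "
from h import *
plan(465,95,160,159.8)"
```

```text
plan [149.1, 78.8, -41.0] dist 174 rot [-0.006, 0.007, -0.454] t 4.95 pos [627.5 141.4 120.5] op 50.9 j7 1.98
```

Request:
step_arm:
  delta_pos:
    - [149, 79, -10]
    - [149, 79, -10]
    - [149, 79, -10]
    - [149, 79, -10]
    - [149, 79, -10]
    - [149, 79, -10]
    - [149, 79, -10]
    - [149, 79, -10]
    - [149, 79, -10]
    - [149, 79, -10]
    - [149, 79, -10]
  rotation:
    - [0, 0, -0.454]
    - [0, 0, -0.454]
    - [0, 0, -0.454]
    - [0, 0, -0.454]
    - [0, 0, -0.454]
    - [0, 0, -0.454]
    - [0, 0, -0.454]
    - [0, 0, -0.454]
    - [0, 0, -0.454]
    - [0, 0, -0.454]
    - [0, 0, -0.454]
  fingers: [0.65, 0.65, 0.65, 0.65, 0.65, 0.65, 0.65, 0.65, 0.65, 0.65, 0.65]

```text
time_s: 5.87
position: [0.4623, 0.0947, 0.1242]
tool_rot: [[-0.345, -0.938, 0.0], [-0.938, 0.345, 0.0], [-0.0, -0.0, -1.0]]
force: [0.1, -0.4, -0.3]
opening: 0.0556
gripper_force: 0.0
```

```bash
python3 - <<'E'
from h import *
plan(465,95,12,159.8)
t=robot.observe()
f=imaging.grab_frame("wrist")
im=f["image"].copy(); Ti=np.linalg.inv(f["hand_eye"])
def pr(p):
    c=Ti@np.append(np.array(p)/1000,1); return int(f["fx"]*c[0]/c[2]+f["cx"]),int(f["fy"]*c[1]/c[2]+f["cy"])
z=t["position"][2]*1000-45
R=np.array(t["tool_rot"]); d=np.array([np.cos(np.radians(69.5)),np.sin(np.radians(69.5)),0]); s=np.array([-d[1],d[0],0])
for k in (-15,15): cv2.circle(im,pr(R.T@(np.array([458.3,78.5,45])+23*d+k*s-np.array(t["position"])*1000)),4,(255,0,255),1)
for y in (-25,25): cv2.circle(im,pr([0,y,z]),4,(0,255,0),1)
cv2.imwrite("pics/w3.png",im)
g=imaging.grab_frame("top"); cv2.imwrite("pics/t3.png",cv2.resize(g["image"][140:270,140:300],None,fx=4,fy=4,interpolation=cv2.INTER_CUBIC))
E
```

```text
plan [-1.1, -2.4, 112.2] dist 112 rot [-0.0, 0.0, -0.0] t 5.87 pos [462.3  94.7 124.2] op 55.6 j7 2.35
```

View pics/w3.png

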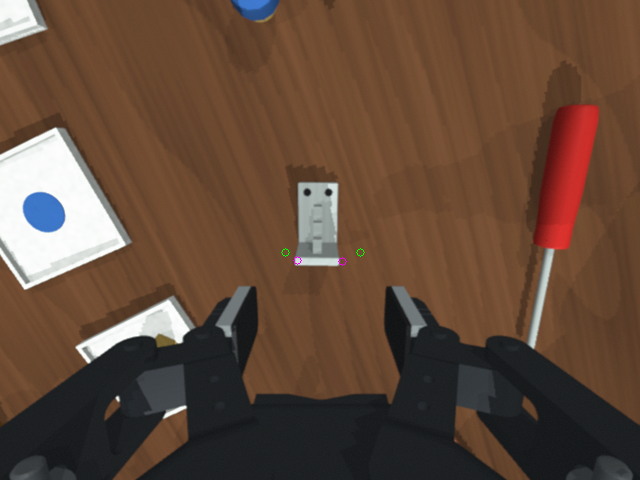

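Bracket upright at (318,262), square to the jaws and within 1 mm of my estimate. The green markers show the fingers clear both sides.

Request:
step_arm:
  delta_pos:
    - [-1, -2, 40]
    - [-1, -2, 75]
    - [-1, -2, 98]
    - [-1, -2, 106]
    - [-1, -2, 112]
    - [-1, -2, 112]
    - [-1, -2, 112]
    - [-1, -2, 112]
    - [-1, -2, 112]
    - [-1, -2, 112]
    - [-1, -2, 112]
    - [-1, -2, 112]
    - [-1, -2, 112]
  rotation:
    - [0, 0, 0]
    - [0, 0, 0]
    - [0, 0, 0]
    - [0, 0, 0]
    - [0, 0, 0]
    - [0, 0, 0]
    - [0, 0, 0]
    - [0, 0, 0]
    - [0, 0, 0]
    - [0, 0, 0]
    - [0, 0, 0]
    - [0, 0, 0]
    - [0, 0, 0]
  fingers: [0.65, 0.65, 0.65, 0.65, 0.65, 0.65, 0, 0, 0, 0, 0, 0, 0]
  grip_force: 60

```text
time_s: 7.05
position: [0.465, 0.0949, 0.0137]
tool_rot: [[-0.345, -0.938, 0.003], [-0.938, 0.345, 0.001], [-0.001, -0.002, -1.0]]
force: [-1.5, 0.8, 7.3]
opening: 0.0291
gripper_force: 58.9
```

```bash
python3 -c "
from h import *
s=robot.observe();p=np.array(s['position'])*1000
R=np.array(s['tool_rot']);d=-R[:,0]; d=d if d[1]>0 else -d
off=(p-np.array([458.3,78.5,0])); k=off[:2]@d[:2]; print('d',d,'k',k)
plan(577.5+k*d[0],298+k*d[1],130)
plan(577.5+k*d[0],298+k*d[1],p[2]+5)"
```

```text
d [0.34539136 0.93845767 0.00141607] k 17.756521614204008
plan [-247.3, -35.7, -115.9] dist 275 rot [-0.002, 0.001, 0.0] t 7.05 pos [465.   94.9  13.7] op 29.1 j7 2.27
plan [-247.2, -35.4, -4.6] dist 250 rot [-0.002, 0.001, 0.0] t 7.05 pos [465.   94.9  13.7] op 29.1 j7 2.27
```

View pics/t3.png

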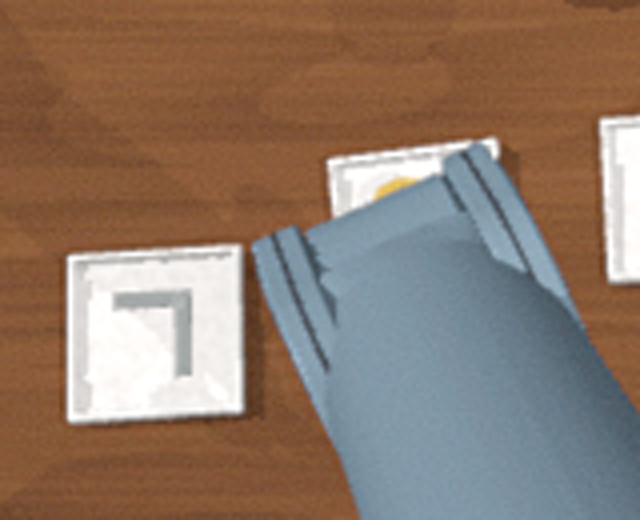

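Arm covers the hinge here; I'll check it later. Bracket tray is empty and upright in view (155,330). Carrying the bracket over.

Request:
step_arm:
  delta_pos:
    - [0, 0, -15]
    - [0, 0, -45]
    - [0, 0, -85]
    - [-35, -5, -112]
    - [-75, -11, -112]
    - [-112, -16, -112]
    - [-150, -21, -112]
    - [-185, -27, -112]
    - [-220, -32, -112]
    - [-240, -35, -112]
    - [-247, -36, -112]
    - [-247, -36, -112]
    - [-247, -36, -112]
    - [-247, -36, -112]
    - [-247, -36, -112]
  rotation:
    - [0, 0, 0]
    - [0, 0, 0]
    - [0, 0, 0]
    - [0, 0, 0]
    - [0, 0, 0]
    - [0, 0, 0]
    - [0, 0, 0]
    - [0, 0, 0]
    - [0, 0, 0]
    - [0, 0, 0]
    - [0, 0, 0]
    - [0, 0, 0]
    - [0, 0, 0]
    - [0, 0, 0]
    - [0, 0, 0]
  fingers: [0, 0, 0, 0, 0, 0, 0, 0, 0, 0, 0, 0, 0, 0, 0]

```text
time_s: 8.3
position: [0.5828, 0.3119, 0.1244]
tool_rot: [[-0.347, -0.938, -0.0], [-0.938, 0.347, -0.001], [0.001, -0.0, -1.0]]
force: [-0.2, -0.4, -0.1]
opening: 0.0285
gripper_force: 59.4
```

```bash
python3 - <<'E'
from h import *
plan(583.6,314.7,18)
f=imaging.grab_frame("wrist"); cv2.imwrite("pics/w4.png",f["image"])
E
```

```text
plan [-3.0, 0.3, 106.4] dist 106 rot [-0.0, -0.001, -0.0] t 8.3 pos [582.8 311.9 124.4] op 28.5 j7 2.09
```

View pics/w4.png

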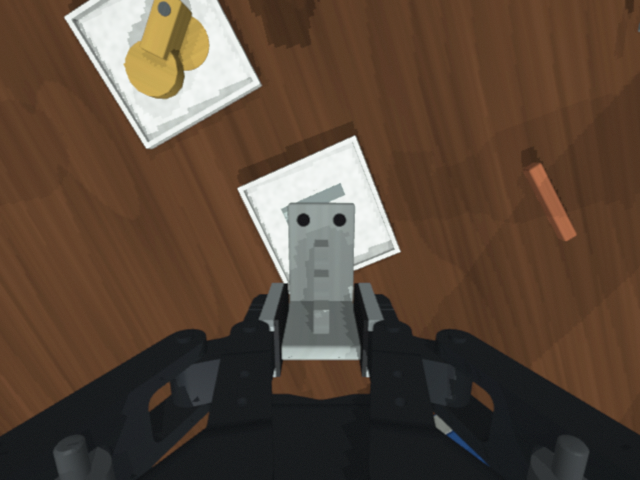

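Bracket held level (321,290) above its tray. The hinge at (160,50) lies flat in its tray. Lowering.

Request:
step_arm:
  delta_pos:
    - [-2, 0, 40]
    - [-2, 0, 75]
    - [-2, 0, 96]
    - [-2, 0, 102]
    - [-2, 0, 106]
    - [-2, 0, 106]
    - [-2, 0, 106]
    - [-2, 0, 106]
    - [-2, 0, 106]
    - [-2, 0, 106]
    - [-2, 0, 106]
    - [-2, 0, 85]
    - [-2, 0, 45]
    - [-2, 0, 5]
    - [-2, 0, -10]
  rotation:
    - [0, 0, 0]
    - [0, 0, 0]
    - [0, 0, 0]
    - [0, 0, 0]
    - [0, 0, 0]
    - [0, 0, 0]
    - [0, 0, 0]
    - [0, 0, 0]
    - [0, 0, 0]
    - [0, 0, 0]
    - [0, 0, 0]
    - [0, 0, 0]
    - [0, 0, 0]
    - [0, 0, 0]
    - [0, 0, 0]
  fingers: [0, 0, 0, 0, 0, 0, 0, 0.55, 0.55, 0.55, 0.55, 0.55, 0.6, 0.6, 0.6]

```text
time_s: 9.6
position: [0.5863, 0.3177, 0.1403]
tool_rot: [[-0.345, -0.938, 0.007], [-0.938, 0.345, 0.004], [-0.006, -0.005, -1.0]]
force: [1.3, 0.3, 1.2]
opening: 0.0511
gripper_force: 0.0
```

```bash
python3 -c "
from h import *
plan(444.1,-70.7,125,90)"
```

```text
plan [413.7, -0.7, 12.7] dist 414 rot [-0.0, 0.009, 1.218] t 9.6 pos [586.3 317.7 140.3] op 51.1 j7 2.09
```

Request:
step_arm:
  delta_pos:
    - [414, 0, 13]
    - [414, 0, 13]
    - [414, 0, 13]
    - [414, 0, 13]
    - [414, 0, 13]
    - [414, 0, 13]
    - [414, 0, 13]
    - [414, 0, 13]
    - [414, 0, 13]
    - [414, 0, 13]
    - [414, 0, 13]
    - [414, 0, 13]
    - [414, 0, 13]
    - [414, 0, 13]
    - [414, 0, 13]
  rotation:
    - [0, 0, 1.22]
    - [0, 0, 1.22]
    - [0, 0, 1.22]
    - [0, 0, 1.22]
    - [0, 0, 1.22]
    - [0, 0, 1.22]
    - [0, 0, 1.22]
    - [0, 0, 1.22]
    - [0, 0, 1.22]
    - [0, 0, 1.22]
    - [0, 0, 1.22]
    - [0, 0, 1.22]
    - [0, 0, 1.22]
    - [0, 0, 1.22]
    - [0, 0, 1.22]
  fingers: [0.7, 0.7, 0.7, 0.7, 0.7, 0.7, 0.7, 0.7, 0.7, 0.7, 0.7, 0.7, 0.7, 0.7, 0.7]

```text
time_s: 10.85
position: [0.4414, -0.0712, 0.1214]
tool_rot: [[-1.0, -0.001, 0.001], [-0.001, 1.0, 0.001], [-0.001, 0.001, -1.0]]
force: [-0.4, 0.2, -0.4]
opening: 0.0597
gripper_force: 0.0
```

```bash
cat >> h.py <<'E'
def blob(lo,hi,h,near=None):
    "centroid (world mm) of the largest colour blob in wrist view, at height h m"
    t=robot.observe(); f=imaging.grab_frame("wrist"); H=cv2.cvtColor(f["image"],cv2.COLOR_BGR2HSV)
    m=cv2.inRange(H,np.array(lo),np.array(hi)); n,_,st,ce=cv2.connectedComponentsWithStats(m)
    R=np.array(t["tool_rot"]); E=f["hand_eye"]; o=R@E[:3,3]+t["position"]
    for i in np.argsort(-st[1:,4])[:3]+1:
        u,v=st[i,0]+(st[i,2]-1)/2, st[i,1]+(st[i,3]-1)/2
        d=R@E[:3,:3]@np.array([(u-f["cx"])/f["fx"],(v-f["cy"])/f["fy"],1]); k=(h-o[2])/d[2]
        print("blob",st[i].tolist(),np.round((o+k*d)*1000,1),"size mm",np.round(st[i,2:4]*k/f["fx"]*1000,1))
E
python3 - <<'E'
from h import *
plan(444.1,-70.7,10,90)
blob((100,120,60),(125,255,255),.032)
E
```

```text
plan [-2.6, 0.5, 111.4] dist 111 rot [0.001, 0.001, 0.001] t 10.85 pos [441.4 -71.2 121.4] op 59.7 j7 1.68
blob [299, 227, 44, 46, 1585] [444.4 -72.4  32. ] size mm [30.8 32.2]
```

Request:
step_arm:
  delta_pos:
    - [-2, 0, 40]
    - [-2, 0, 75]
    - [-2, 0, 100]
    - [-2, 0, 109]
    - [-2, 0, 115]
    - [-2, 0, 115]
    - [-2, 0, 115]
    - [-2, 0, 115]
    - [-2, 0, 115]
    - [-2, 0, 115]
    - [-2, 0, 115]
    - [-2, 0, 115]
    - [-2, 0, 115]
  rotation:
    - [0, 0, 0]
    - [0, 0, 0]
    - [0, 0, 0]
    - [0, 0, 0]
    - [0, 0, 0]
    - [0, 0, 0]
    - [0, 0, 0]
    - [0, 0, 0]
    - [0, 0, 0]
    - [0, 0, 0]
    - [0, 0, 0]
    - [0, 0, 0]
    - [0, 0, 0]
  fingers: [0.7, 0.7, 0.7, 0.7, 0.7, 0.7, 0, 0, 0, 0, 0, 0, 0]
  grip_force: 50

```text
time_s: 11.98
position: [0.4439, -0.0727, 0.0078]
tool_rot: [[-1.0, 0.002, 0.003], [0.002, 1.0, -0.0], [-0.003, -0.0, -1.0]]
force: [-1.1, 0.7, 5.8]
opening: 0.0301
gripper_force: 48.9
```

```bash
python3 -c "
from h import *
plan(655,3,120)"
```

```text
plan [-211.3, 76.0, -111.7] dist 251 rot [-0.0, 0.003, 0.0] t 11.98 pos [443.9 -72.7   7.8] op 30.1 j7 1.71
```

Request:
step_arm:
  delta_pos:
    - [0, 0, -15]
    - [0, 0, -45]
    - [0, 0, -85]
    - [-35, 13, -112]
    - [-70, 26, -112]
    - [-105, 38, -112]
    - [-140, 50, -112]
    - [-175, 63, -112]
    - [-200, 72, -112]
    - [-211, 76, -112]
    - [-211, 76, -112]
    - [-211, 76, -112]
    - [-211, 76, -112]
    - [-211, 76, -112]
  rotation:
    - [0, 0, 0]
    - [0, 0, 0]
    - [0, 0, 0]
    - [0, 0, 0]
    - [0, 0, 0]
    - [0, 0, 0]
    - [0, 0, 0]
    - [0, 0, 0]
    - [0, 0, 0]
    - [0, 0, 0]
    - [0, 0, 0]
    - [0, 0, 0]
    - [0, 0, 0]
    - [0, 0, 0]
  fingers: [0, 0, 0, 0, 0, 0, 0, 0, 0, 0, 0, 0, 0, 0]

```text
time_s: 13.15
position: [0.6527, 0.0021, 0.1187]
tool_rot: [[-1.0, 0.003, -0.001], [0.003, 1.0, -0.0], [0.001, -0.0, -1.0]]
force: [-0.1, 0.1, -0.4]
opening: 0.0306
gripper_force: 49.6
```

```bash
python3 -c "
from h import *
plan(655,3,12)"
```

```text
plan [-2.3, 1.0, 106.7] dist 107 rot [-0.0, -0.001, -0.0] t 13.15 pos [652.7   2.1 118.7] op 30.6 j7 1.55
```

Request:
step_arm:
  delta_pos:
    - [-2, 1, 40]
    - [-2, 1, 75]
    - [-2, 1, 96]
    - [-2, 1, 102]
    - [-2, 1, 107]
    - [-2, 1, 107]
    - [-2, 1, 107]
    - [-2, 1, 107]
    - [-2, 1, 107]
    - [-2, 1, 107]
    - [-2, 1, 107]
    - [-2, 1, 85]
    - [-2, 1, 45]
    - [-2, 1, 5]
    - [-2, 1, -10]
  rotation:
    - [0, 0, 0]
    - [0, 0, 0]
    - [0, 0, 0]
    - [0, 0, 0]
    - [0, 0, 0]
    - [0, 0, 0]
    - [0, 0, 0]
    - [0, 0, 0]
    - [0, 0, 0]
    - [0, 0, 0]
    - [0, 0, 0]
    - [0, 0, 0]
    - [0, 0, 0]
    - [0, 0, 0]
    - [0, 0, 0]
  fingers: [0, 0, 0, 0, 0, 0, 0, 0.55, 0.55, 0.55, 0.55, 0.6, 0.6, 0.6, 0.6]

```text
time_s: 14.4
position: [0.6589, 0.0039, 0.1341]
tool_rot: [[-1.0, 0.002, 0.008], [0.002, 1.0, 0.0], [-0.008, 0.0, -1.0]]
force: [1.4, -0.4, -0.0]
opening: 0.0512
gripper_force: 0.0
```

```bash
python3 -c "
from h import *
plan(429,-364.7,125,50)"
```

```text
plan [229.2, -369.0, 7.2] dist 435 rot [0.003, 0.007, 0.696] t 14.4 pos [658.9   3.9 134.1] op 51.2 j7 1.55
```

Request:
step_arm:
  delta_pos:
    - [228, -368, 2]
    - [228, -368, 2]
    - [228, -368, 2]
    - [228, -368, 2]
    - [228, -368, 2]
    - [228, -368, 2]
    - [228, -368, 2]
    - [228, -368, 2]
    - [228, -368, 2]
    - [228, -368, 2]
    - [228, -368, 2]
    - [228, -368, 2]
    - [228, -368, 2]
    - [228, -368, 2]
    - [228, -368, 2]
    - [228, -368, 2]
  rotation:
    - [0, 0, 0.696]
    - [0, 0, 0.696]
    - [0, 0, 0.696]
    - [0, 0, 0.696]
    - [0, 0, 0.696]
    - [0, 0, 0.696]
    - [0, 0, 0.696]
    - [0, 0, 0.696]
    - [0, 0, 0.696]
    - [0, 0, 0.696]
    - [0, 0, 0.696]
    - [0, 0, 0.696]
    - [0, 0, 0.696]
    - [0, 0, 0.696]
    - [0, 0, 0.696]
    - [0, 0, 0.696]
  fingers: [0.6, 0.6, 0.6, 0.6, 0.6, 0.6, 0.6, 0.6, 0.6, 0.6, 0.6, 0.6, 0.6, 0.6, 0.6, 0.6]

```text
time_s: 15.73
position: [0.4283, -0.3621, 0.1263]
tool_rot: [[-0.768, 0.64, 0.0], [0.64, 0.768, 0.001], [0.0, 0.001, -1.0]]
force: [0.3, -0.1, 0.0]
opening: 0.0511
gripper_force: 0.0
```

```bash
python3 - <<'E'
from h import *
plan(429,-364.7,9)
blob((0,0,190),(179,60,255),.025)
f=imaging.grab_frame("wrist"); cv2.imwrite("pics/w5.png",f["image"])
E
```

```text
plan [-2.2, -1.7, 117.3] dist 117 rot [0.001, -0.0, 0.0] t 15.73 pos [ 428.3 -362.1  126.3] op 51.1 j7 1.68
blob [422, 232, 156, 117, 8140] [ 545.2 -282.8   25. ] size mm [118.6  88.9]
blob [603, 232, 37, 93, 1784] [ 595.5 -207.4   25. ] size mm [27.8 70. ]
blob [303, 227, 33, 36, 854] [ 429.8 -365.1   25. ] size mm [24.2 26.4]
```

View pics/w5.png

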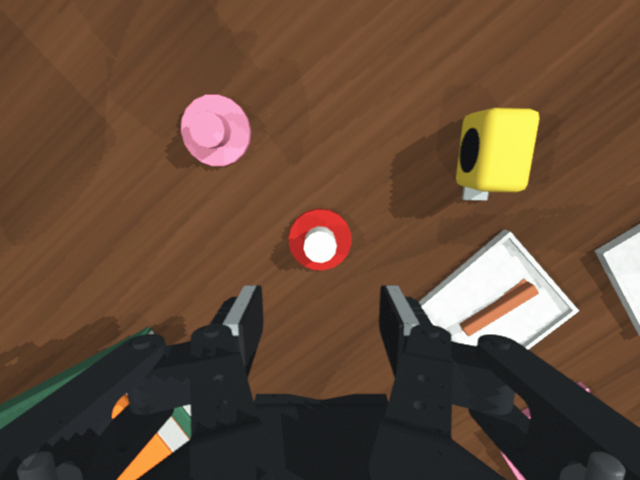

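The red/white cover is at (320,240) with its stud at (320,246), agreeing with 429,-365. The kit-shaft tray (500,290) is well outside the fingers.

Request:
step_arm:
  delta_pos:
    - [-2, -1, 40]
    - [-2, -1, 75]
    - [-2, -1, 100]
    - [-2, -1, 111]
    - [-2, -1, 117]
    - [-2, -1, 117]
    - [-2, -1, 117]
    - [-2, -1, 117]
    - [-2, -1, 117]
    - [-2, -1, 117]
    - [-2, -1, 117]
    - [-2, -1, 117]
    - [-2, -1, 117]
  rotation:
    - [0, 0, 0]
    - [0, 0, 0]
    - [0, 0, 0]
    - [0, 0, 0]
    - [0, 0, 0]
    - [0, 0, 0]
    - [0, 0, 0]
    - [0, 0, 0]
    - [0, 0, 0]
    - [0, 0, 0]
    - [0, 0, 0]
    - [0, 0, 0]
    - [0, 0, 0]
  fingers: [0.6, 0.6, 0.6, 0.6, 0.6, 0.6, 0, 0, 0, 0, 0, 0, 0]
  grip_force: 50

```text
time_s: 16.92
position: [0.4292, -0.3665, 0.0111]
tool_rot: [[-0.766, 0.643, 0.003], [0.642, 0.766, -0.002], [-0.003, 0.0, -1.0]]
force: [-0.4, 0.8, 6.0]
opening: 0.0217
gripper_force: 48.8
```

```bash
python3 -c "
from h import *
plan(630,-157.5,120)"
```

```text
plan [-19.9, 289.2, -108.7] dist 310 rot [0.0, 0.003, -0.0] t 16.92 pos [ 429.2 -366.5   11.1] op 21.7 j7 1.74
```

Request:
step_arm:
  delta_pos:
    - [0, 0, -15]
    - [0, 0, -45]
    - [0, 0, -85]
    - [-3, 35, -109]
    - [-5, 70, -109]
    - [-7, 105, -109]
    - [-10, 140, -109]
    - [-12, 175, -109]
    - [-14, 210, -109]
    - [-17, 245, -109]
    - [-19, 275, -109]
    - [-20, 289, -109]
    - [-20, 289, -109]
    - [-20, 289, -109]
    - [-20, 289, -109]
    - [-20, 289, -109]
  rotation:
    - [0, 0, 0]
    - [0, 0, 0]
    - [0, 0, 0]
    - [0, 0, 0]
    - [0, 0, 0]
    - [0, 0, 0]
    - [0, 0, 0]
    - [0, 0, 0]
    - [0, 0, 0]
    - [0, 0, 0]
    - [0, 0, 0]
    - [0, 0, 0]
    - [0, 0, 0]
    - [0, 0, 0]
    - [0, 0, 0]
    - [0, 0, 0]
  fingers: [0, 0, 0, 0, 0, 0, 0, 0, 0, 0, 0, 0, 0, 0, 0, 0]

```text
time_s: 18.25
position: [0.6278, -0.1594, 0.1186]
tool_rot: [[-0.764, 0.645, -0.0], [0.645, 0.764, -0.001], [-0.0, -0.001, -1.0]]
force: [-0.9, 0.3, 0.3]
opening: 0.0217
gripper_force: 49.1
```

```bash
python3 - <<'E'
from h import *
plan(630,-157.5,15.5)
f=imaging.grab_frame("wrist"); cv2.imwrite("pics/w6.png",f["image"])
E
```

```text
plan [-0.4, 3.0, 103.1] dist 103 rot [-0.001, 0.0, 0.0] t 18.25 pos [ 627.8 -159.4  118.6] op 21.7 j7 1.23
```

View pics/w6.png

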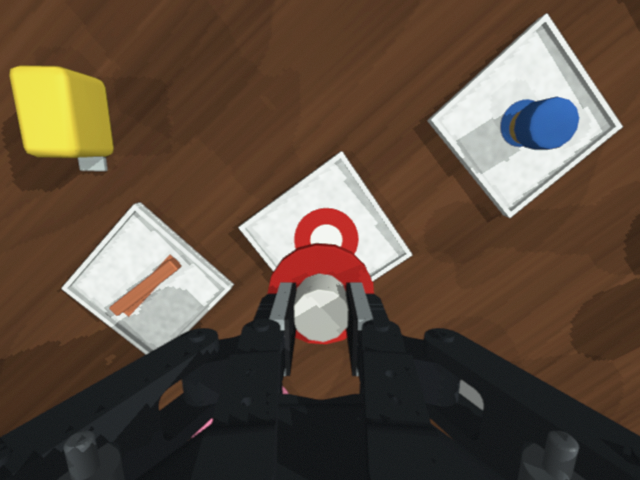

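The cover is held level (321,305) over its tray picture (326,238). The knob stands upright in its tray (545,125). Lowering, releasing, then backing off so the overhead view is clear.

Request:
step_arm:
  delta_pos:
    - [0, 2, 40]
    - [0, 2, 75]
    - [0, 2, 94]
    - [0, 2, 100]
    - [0, 2, 103]
    - [0, 2, 103]
    - [0, 2, 103]
    - [0, 2, 103]
    - [0, 2, 103]
    - [0, 2, 103]
    - [0, 2, 103]
    - [0, 2, 85]
    - [0, 2, 45]
    - [0, 2, 5]
    - [0, 2, -35]
    - [0, 2, -60]
    - [0, 2, -60]
  rotation:
    - [0, 0, 0]
    - [0, 0, 0]
    - [0, 0, 0]
    - [0, 0, 0]
    - [0, 0, 0]
    - [0, 0, 0]
    - [0, 0, 0]
    - [0, 0, 0]
    - [0, 0, 0]
    - [0, 0, 0]
    - [0, 0, 0]
    - [0, 0, 0]
    - [0, 0, 0]
    - [0, 0, 0]
    - [0, 0, 0]
    - [0, 0, 0]
    - [0, 0, 0]
  fingers: [0, 0, 0, 0, 0, 0, 0, 0.45, 0.45, 0.45, 0.45, 0.5, 0.6, 0.6, 0.6, 0.6, 0.6]

```text
time_s: 19.72
position: [0.6342, -0.1568, 0.1852]
tool_rot: [[-0.766, 0.643, 0.011], [0.643, 0.766, -0.002], [-0.01, 0.005, -1.0]]
force: [1.9, -0.3, 0.2]
opening: 0.0514
gripper_force: 0.0
```

```bash
python3 -c "
from h import *
plan(380,-450,200)"
```

```text
plan [6.2, -387.9, -17.0] dist 388 rot [0.005, 0.01, -0.0] t 19.72 pos [ 634.2 -156.8  185.2] op 51.4 j7 1.21
```

Request:
step_arm:
  delta_pos:
    - [0, -345, -40]
    - [0, -345, -40]
    - [0, -345, -40]
    - [0, -345, -40]
    - [0, -345, -40]
    - [0, -345, -40]
    - [0, -345, -40]
    - [0, -345, -40]
    - [0, -345, -40]
    - [0, -345, -40]
    - [0, -345, -40]
    - [0, -345, -40]
    - [0, -345, -40]
  rotation:
    - [0, 0, 0]
    - [0, 0, 0]
    - [0, 0, 0]
    - [0, 0, 0]
    - [0, 0, 0]
    - [0, 0, 0]
    - [0, 0, 0]
    - [0, 0, 0]
    - [0, 0, 0]
    - [0, 0, 0]
    - [0, 0, 0]
    - [0, 0, 0]
    - [0, 0, 0]
  fingers: [0.6, 0.6, 0.6, 0.6, 0.6, 0.6, 0.6, 0.6, 0.6, 0.6, 0.6, 0.6, 0.6]

```text
time_s: 20.8
position: [0.4102, -0.4181, 0.2178]
tool_rot: [[-0.768, 0.64, 0.0], [0.64, 0.768, 0.001], [0.001, 0.001, -1.0]]
force: [-0.1, 0.5, 0.0]
opening: 0.0512
gripper_force: 0.0
```

```bash
python3 - <<'E'
from h import *
f=imaging.grab_frame("top"); np.savez("top9.npz",**f)
cv2.imwrite("pics/top9.png",cv2.resize(f["image"][140:330,120:500],(800,400),interpolation=cv2.INTER_CUBIC))
E
```

```text
(no output)
```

View pics/top9.png

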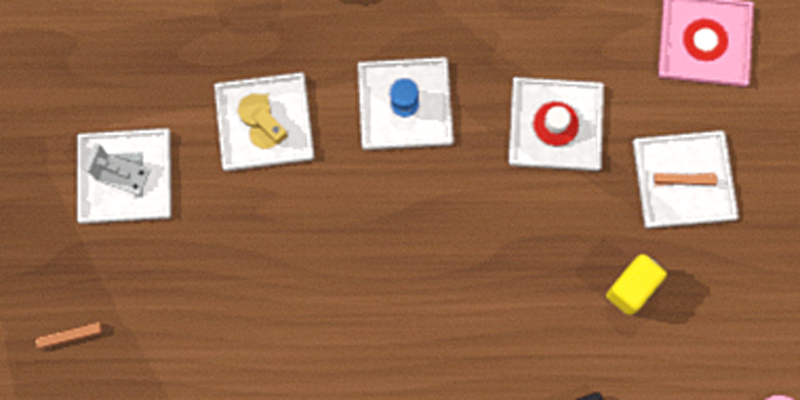

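All four parts stand in their trays: bracket (122,172), hinge (263,120), knob (404,97), cover (556,123). I'll measure their centres in an enlarged crop.

```bash
python3 - <<'E'
from h import *
img=np.load("top9.npz")["image"]
big=lambda u,v:cv2.resize(img[v-18:v+18,u-24:u+26],None,fx=8,fy=8,interpolation=cv2.INTER_CUBIC)
cv2.imwrite("pics/crop9.png",np.vstack([np.hstack([big(179,223),big(246,198)]),np.hstack([big(313,189),big(384,199)])]))
E
```

View pics/crop9.png

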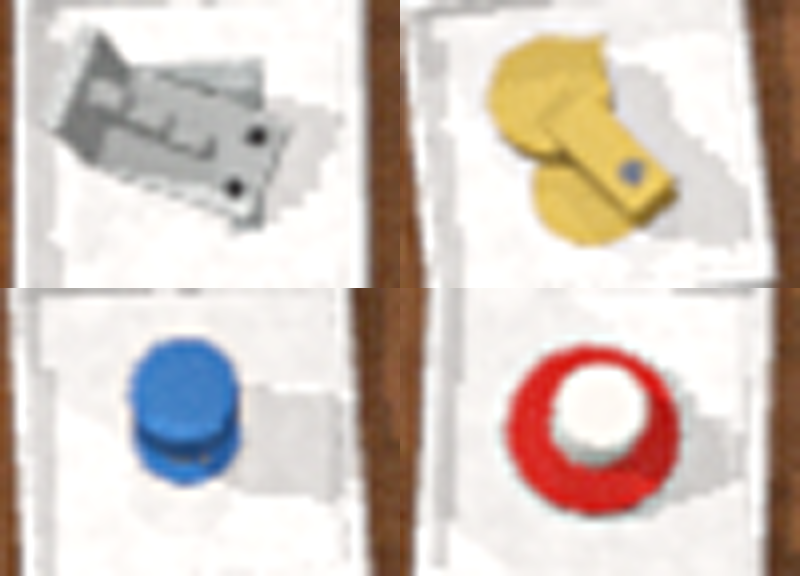

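Crop readings: bracket foot end corners (288,128) and (247,228), hinge cup centre (551,100) and arm end (657,205). Knob top is (186,388) and cover disc (595,430).

```bash
python3 - <<'E'
from h import *
f=dict(np.load("top9.npz"))
def ray(u,v,h):
    d=f["R"].T@np.array([(u-f["cx"])/f["fx"],(v-f["cy"])/f["fy"],1]); c=-f["R"].T@f["t"]
    return ((c+d*(h-c[2])/d[2])*1000)[:2]
cr=lambda x,y,ou,ov,h: ray(ou-24+(x+.5)/8-.5,ov-18+(y+.5)/8-.5,h)
g=(cr(288,128,179,223,.010)+cr(247,228,179,223,.010))/2; a=np.radians(69.7)
print("bracket err",g+26*np.array([np.cos(a),np.sin(a)])-[577.2,298.1])
c=cr(151,100,246,198,.018); e=cr(257,205,246,198,.024); d=(e-c)/np.linalg.norm(e-c); print("hinge err",c+13.5*d-[635.5,152.7],np.linalg.norm(e-c))
print("knob err",cr(186,100,313,189,.036)-[655,3.1]); print("cover err",cr(195,142,384,199,.010)-[630,-157.5])
P=pts(f)
for n,(u,v,h) in dict(bracketfoot=(203,219,10),hingearm=(275,207,24),knob=(312,183,36),stud=(385,196,29)).items():
    print(n,h,np.round(np.percentile(P[v-4:v+5,u-4:u+5,2]*1000,[10,50,90]),1))
f0=np.load("top0.npz"); 
for n,(u,v) in dict(spare=(152,299),kit=(446,226)).items():
    for q in(f0,f):
        H=cv2.cvtColor(q["image"][v-12:v+12,u-20:u+20],cv2.COLOR_BGR2HSV); m=(H[...,1]>100)&(H[...,2]>170); print(n,np.mean(np.nonzero(m),1))
s=robot.observe(); print(s["time_s"],s["force"])
E
```

```text
bracket err [-0.87274442  3.06302516]
hinge err [-1.46318254 -0.04182341] 44.59714222418308
knob err [2.23021463 0.16003396]
cover err [-1.0278826   0.48258809]
bracketfoot 10 [-2.7  0.1  7.1]
hingearm 24 [-2.9  0.2  2.8]
knob 36 [33.2 36.8 39.3]
stud 29 [25.4 29.8 33.3]
spare [11.73076923 20.01538462]
spare [11.68613139 19.71532847]
kit [10.34545455 20.18181818]
kit [10.46428571 19.39285714]
20.85 [-0.0816404   0.60865512  0.2760355 ]
```

All four are within about 3 mm of their tray centres, with consistent sizes and heights, and both shafts are unmoved. Handing in.

```bash
python3 -c "
from h import *
print(workorder.job_done())"
```

```text
the job is handed in; nothing more can be done
None
```

I put the bracket, cover, knob and hinge each upright in its own tray, within about 3 mm of centre by the overhead camera, left both shafts unmoved, and handed the job in at about 21 s; the verdict was not shown.

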